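Unstack the recording modules and set up the rig

ROBOT

A 6-joint arm with a two-finger parallel gripper is mounted at the origin on the work surface. World frame = base frame: x ahead of the robot, y to its left, z up, the work surface at z = 0. Lengths are in m, angles in rad, forces in N, time in s.
With the tool pointing down it reaches from about 0.35 to 0.975 m from the base axis. Payload 4.9 kg.
Tool frame: the origin (TCP) lies midway between the tips of the shut fingers; the grasp point (between the pads) lies 19 mm behind it; z points along the fingers, y is the line along which they close (so a half turn about z gives the same grasp; the last joint's range is limited). The gripper opens to 85 mm and grips with 20 to 120 N. Pads are 22 mm wide; open, the fingers measure 114 mm over their backs; the gripper's body (76 mm by 85 mm) begins 54 mm behind the grasp point. The pads swing forward as they close: fully open they stand 13 mm farther back than shut.
Start: joints at [-1.386, 0.053, 1.613, -0, 1.476, -0.119], TCP at [0.187, -0.596, 0.231] pointing down, gripper open.
Joint ranges: [-3.01, 3.01], [-1.01, 2.22], [0.06, 2.58], [-1.02, 4.17], [0.09, 2.62], [-3.14, 3.14]. Speed limits (rad/s): [2.57, 2.57, 3.14, 3.14, 3.14, 3.14].

INTERFACE

Orientations are given as a unit quaternion [w, x, y, z].
In Python, from plant import * gives the robot as it stands.
- The arm moves only by the tool jog_arm, never from a script. Its argument "targets" is a list of rows, each a list of 3 entries, a list of its own where there are three numbers: the shift along the tool's x, y, z in units of 25 mm (1.0 is 25 mm), then the turn, a rotation vector about the tool's x, y, z in units of 8 degrees (1.0 is 8 degrees), then the opening in per cent of the stroke, from 0 (shut) to 100 (fully open). A call has 1 to 8 rows; each row is the pose to reach, as a shift and turn from the pose commanded when the call began, along the tool's axes at that moment; what a row does not reach only later rows make up. A row lasts 1/8 s, in which the tool goes at most 62.5 mm and 10.7 degrees, less where a joint would pass 70% of its speed; a pose out of reach is approached as far as the arm can. A call with a gripper value outside its range is refused whole. The fingers move at their own pace and stop on an object; the grip force is fixed at half the most. Time passes only in rows, so rows that repeat a pose let the fingers close. It gives the time, the measured TCP pose, the force, the opening and the grip force at its end, in the units of the state.
- state(): the state, without advancing time (a new reading comes with each control period).
- grab_frame(name): name is "scene" or "top" or "wrist"; returns (picture, depth): 384x512x3 uint8, red, green, blue; 384x512 float32, m along the optical axis (not along the pixel's ray), 0 where there is no reading.
- camera_params(name): a dict with "fovy" (degrees; the focal length in pixels is half the picture's height over the tangent of half this angle, whatever the lens; pixels are square), "cx", "cy" (the principal point, pixels), "rvec" (rotation vector, rad) and "tvec" (3), from world to camera coordinates, as OpenCV has them; the wrist camera has in their place "hand_eye" (4x4, takes a point from camera to tool coordinates, whose origin is the TCP and whose axes are the flange's). Camera axes: x right, y down, z forward; pixel columns grow to the right and rows downward; lengths in m; the calibration is good to about 2 mm. A picture is of the moment at which its call begins: read the wrist's pose just before it. camera_params takes no time and is no camera call.
- job_done(): hands the job in; it is judged then, once.
The state is a dict: "time": time; "joint_pos": joint angles; "joint_vel": joint speeds; "joint_efforts": joint torques, N m; "tool_pos": TCP position; "tool_rot": TCP orientation; "contact_force": force on the tool from outside, world axes, zero at the start; "ft_torque": the same for the moment, N m; "gripper_width": opening from 0.0 (shut) to 1.0 (fully open); "grasp_force": force on a finger pad.
Only numpy, scipy, OpenCV 4.12 (cv2) and the standard library are available. Lean on these libraries where they do the work, as an engineer would, in place of code of your own. Each camera call takes 0.05 s, during which the arm holds its last target. There are 200 camera calls.

TASK

Take the stack of modules apart and set up the recording rig: put the black battery pack down in its charging cradle, the white isolator flat in the middle of the rubber mat, and the big aluminium amplifier on the sloping stand, square in the middle of its width and pushed back against the backstop with its knobs to the front. Then stack the grey filter box on top of the amplifier, likewise centred, square, knob to the front and back against the backstop. Set everything down gently without dropping it, and leave the glass beaker and the amber jar where they stand.

Things in the scene. Friction and masses are not known exactly. Their poses are not given: they have to be found in the camera images.
- amp: Amplifier, the largest module, at the start the bottom of the stack of three: plain aluminium case 125 long (x) x 64 wide (y) x 44 mm high, 0.45 kg. Origin: centre of the case's underside; z up. Its front is the -x end, where two black knobs stick out 14 mm; the rear (+x) end is flat. Starts flat on the bench, front roughly towards the robot.
- filt: Filter: grey painted case 105 long (x) x 52 wide (y) x 36 mm high, dark cooling slots on its flat lid, 0.28 kg; starts alone on the bench. Origin: centre of the case's underside; z up. Its front is the -x end, where one black knob sticks out 14 mm; the rear (+x) end is flat. Starts with its front roughly towards the robot.
- isol: Stimulus isolator: white case 92 long (x) x 46 wide (y) x 34 mm high, 0.22 kg, at the start the middle of the stack, lying flat on the amplifier's lid. Origin: centre of the case's underside; z up. Two black binding posts stick out 16 mm from its -x end; on the mat it may point any way.
- pack: Battery pack: black plastic block with a grey plate on top, 74 long (x) x 34 wide (y) x 30 mm high, 0.16 kg, at the start the top of the stack, lying flat on the isolator's lid. Origin: centre of its underside; z up. It goes into the cradle either way round.
- deck: Sloping deck of the fixed grey stand, 104 wide, no side walls; falls 0.26 rad to a backstop on its low rear edge, 90 high, square to it. Origin: on the deck, mid-width, at the backstop's face, 18 mm above the bench. x: down the slope into the backstop (deck at x -150 to 0 mm), y: along the backstop, z: square off the deck. Modules lie with x, z along these. Front edge 57, top 106 mm high.
- mat: Fixed black ribbed rubber insulating mat, 150 (x) x 120 (y) x 3 mm. Origin: centre of its underside; its top is 3 mm higher.
- cradle: Fixed grey charging cradle. Origin: centre of the underside below its pocket. Pocket floor 8 mm above the bench; pocket 94 long (x) by 54 mm wide (y), walls up to 22 mm above the bench, on the long sides only at the corners (|x| over 35 mm), so fingers have a 70 mm gap mid-side. Charger head 26 mm high beyond the +x end, to x = 87 mm.
- beaker: Small clear glass beaker, 44 mm across, 60 mm high, standing loose on the bench; leave it. Origin: centre of its underside.
- jar: Amber glass jar with black cap, 42 mm across, 55 mm high, standing loose on the bench; leave it. Origin: centre of its underside.

How it is judged:
By the outcome, as a careful person would: the job done as asked, in the order asked, and still so for the second after the job is handed in, with the robot touching nothing.
It also fails if it takes over 128 s, if anything falls off the work surface, if the arm or the gripper's body presses on something with over 40 N, if the wrist force passes 120 N, or if a joint passes its speed limit or range.

## Working session

There is one attempt and no reset: what is moved stays moved. The work goes in short steps, Python scripts to look and compute and a tool call to move; the robot and the scene stay as the last step left them, time stands still between calls to the robot, and variables do not carry over. Pictures are saved under pics/ and viewed, at most 17 in all, crops included, and the job is handed in when it is done.

Besides the shell and the picture viewer there is one more tool, called after "Request:" in YAML: its name, and indented under it one key for each argument. jog_arm: Moves the arm, as the interface text tells. Its arguments: {"type":"object","properties":{"targets":{"type":"array"}},"required":["targets"]}

```bash
ls; mkdir -p pics; python3 - <<'E'
from plant import *
import cv2, numpy as np
print(state())
for n in ("scene","top"):
    im,d=grab_frame(n); cv2.imwrite(f"pics/{n}0.png",im[:,:,::-1]); np.save(f"pics/{n}0.npy",d)
    print(n,camera_params(n))
print(camera_params("wrist"))
a=cv2.imread("pics/top0.png"); cv2.imwrite("pics/top0b.png",cv2.resize(a,(800,600)))
E
```

```text
pics
{'time': 0.0, 'joint_pos': array([-1.38599844e+00,  5.33533471e-02,  1.61429178e+00, -1.39473465e-05,
        1.47597233e+00, -1.18989048e-01]), 'joint_vel': array([-1.23312824e-03,  7.01674206e-04, -1.12844389e-03, -1.20835627e-06,
       -4.67577102e-04,  6.07675469e-04]), 'joint_efforts': array([-8.02656723e-05, -3.93676364e+01, -3.70176995e+01, -1.60626013e-05,
        6.99044263e-03, -1.18044727e-05]), 'tool_pos': array([ 0.18684934, -0.59577189,  0.23006651]), 'tool_rot': array([-1.01162756e-03,  9.88485742e-01,  1.51310650e-01, -4.02444662e-05]), 'contact_force': array([0.0651766 , 0.02000859, 0.04406831]), 'ft_torque': array([ 0.00574694, -0.02227467, -0.02363254]), 'grasp_force': 0.0, 'gripper_width': 0.9967901041518807}
scene {'fovy': 56.58380475011342, 'cx': 252.50747956067443, 'cy': 190.4969234357332, 'rvec': array([ 1.24380944,  2.09701237, -1.10037749]), 'tvec': array([ 0.2599521 , -0.23516049,  1.42567589])}
top {'fovy': 48.77412758817001, 'cx': 258.2954328372396, 'cy': 187.99964173730794, 'rvec': array([ 2.1046806 , -2.16456607,  0.17586305]), 'tvec': array([0.01192217, 0.58985129, 1.07615704])}
{'fovy': 59.71235019927453, 'cx': 255.69755805174802, 'cy': 188.49832674445005, 'hand_eye': array([[ 6.66740601e-04, -9.63969630e-01, -2.66011482e-01,
         6.61616436e-02],
       [ 9.99999659e-01,  5.13186735e-04,  6.46753838e-04,
        -3.32810924e-04],
       [-4.86937494e-04, -2.66011823e-01,  9.63969643e-01,
        -1.44969895e-01],
       [ 0.00000000e+00,  0.00000000e+00,  0.00000000e+00,
         1.00000000e+00]])}
```

View pics/top0b.png

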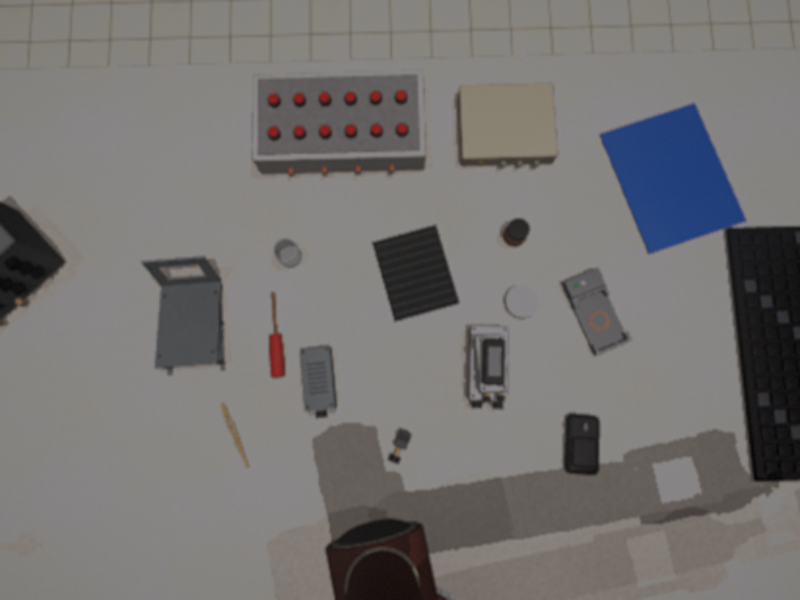

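View pics/scene0.png

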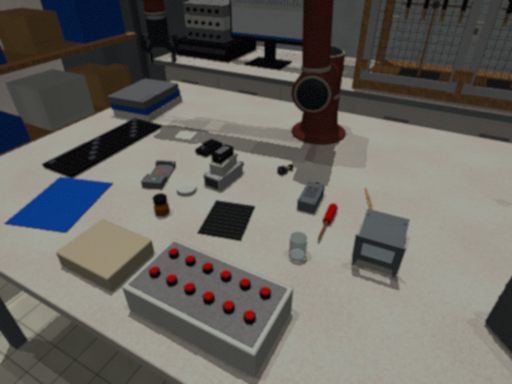

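The top view (800x600) shows the stand at about (190,315), the filter (318,380), the mat (416,272), the stack (488,365) and the cradle (597,312). The beaker is at (288,253) and the jar at (516,232). The scene view confirms the layout, with the stand's backstop on the far side from the robot.

```bash
cat > h.py <<'E'
import numpy as np, cv2
from scipy.spatial.transform import Rotation as R
from plant import *
def K(n):
    p=camera_params(n); f=192/np.tan(np.radians(p["fovy"])/2); return f,p
def tool(s):
    w=s["tool_rot"]; return R.from_quat([w[1],w[2],w[3],w[0]]), np.array(s["tool_pos"])
def cloud(n,d,s=None):
    """world xyz per pixel"""
    f,p=K(n); v,u=np.mgrid[0:384,0:512]
    c=np.stack([(u-p["cx"])/f*d,(v-p["cy"])/f*d,d],-1)
    if n=="wrist":
        H=p["hand_eye"]; r,t=tool(s); c=c@H[:3,:3].T+H[:3,3]
        return c@r.as_matrix().T+t
    r=R.from_rotvec(p["rvec"]).as_matrix()
    return (c-p["tvec"])@r
def pix(n,X,s=None):
    """world -> pixel"""
    f,p=K(n); X=np.atleast_2d(X)
    if n=="wrist":
        H=p["hand_eye"]; r,t=tool(s); c=((X-t)@r.as_matrix()-H[:3,3])@H[:3,:3]
    else: c=X@R.from_rotvec(p["rvec"]).as_matrix().T+p["tvec"]
    return np.c_[c[:,0]/c[:,2]*f+p["cx"],c[:,1]/c[:,2]*f+p["cy"]]
def rect(P):
    (c,sz,a)=cv2.minAreaRect((P[:,:2]*1000).astype(np.float32)); 
    if sz[0]<sz[1]: sz=sz[::-1]; a+=90
    return np.round(c,1),np.round(sz,1),round((a+90)%180-90,2)
E
python3 - <<'E'
from h import *
d=np.load("pics/top0.npy"); P=cloud("top",d)
q=lambda u,v:P[int(v*.64),int(u*.64)].round(3)
for n,u,v in [("bench",450,450),("stand",190,330),("filt",318,365),("mat",416,272),("pack",493,360),("cradle",597,320),("jar",516,225),("beaker",288,250),("back",180,272),("phone",582,443)]: print(n,q(u,v))
def box(u0,v0,u1,v1,z0,z1):
    m=np.zeros(d.shape,bool); m[int(v0*.64):int(v1*.64),int(u0*.64):int(u1*.64)]=1
    m&=(P[...,2]>z0)&(P[...,2]<z1)&(d>0); return P[m]
for n,b in dict(filt=(295,335,345,425,.03,.042),pack=(460,315,520,415,.1,.12),isol=(460,315,520,415,.07,.085),amp=(460,315,520,415,.035,.05),mat=(365,220,465,325,.002,.01),cradle=(555,260,640,360,.004,.04),jar=(490,210,540,250,.04,.07),stand=(135,250,235,380,.012,.12)).items():
    p=box(*b)
    print(n,len(p),rect(p) if len(p) else "",np.median(p[:,2]) if len(p) else "")
a=cv2.imread("pics/top0.png")[140:300,90:410]
cv2.imwrite("pics/c1.png",cv2.resize(np.clip(a*1.6,0,255).astype(np.uint8),(800,400),interpolation=cv2.INTER_CUBIC))
E
```

```text
bench [ 0.325 -0.076 -0.002]
stand [0.54  0.361 0.042]
filt [0.476 0.145 0.033]
mat [ 0.636 -0.027  0.005]
pack [ 0.471 -0.142  0.104]
cradle [ 0.542 -0.34   0.013]
jar [ 0.704 -0.201  0.053]
beaker [0.682 0.201 0.005]
back [0.648 0.393 0.004]
phone [ 0.334 -0.294  0.029]
filt 811 (array([448.2, 144.7]), array([118.8,  52.3]), 4.82) 0.03685019605168927
pack 416 (array([ 469.8, -144.4]), array([72.6, 34.6]), -3.83) 0.10844109557108167
isol 253 (array([ 464.1, -144.3]), array([102.3,  45.9]), 2.18) 0.07794594055774402
amp 467 (array([ 465. , -143.8]), array([139. ,  64.3]), -3.71) 0.044256724346062856
mat 2536 (array([639.2, -23.1]), array([190.6, 177.3]), -1.67) 0.004081729449388639
cradle 1386 (array([ 563.8, -343.6]), array([175.2, 146.9]), -3.08) 0.0100208429255005
jar 167 (array([ 698.5, -205. ]), array([36.5, 36.1]), 26.82) 0.05555343594659553
stand 2589 (array([565.9, 365.5]), array([172.7, 105.6]), 2.95) 0.0412358697301362
```

View pics/c1.png

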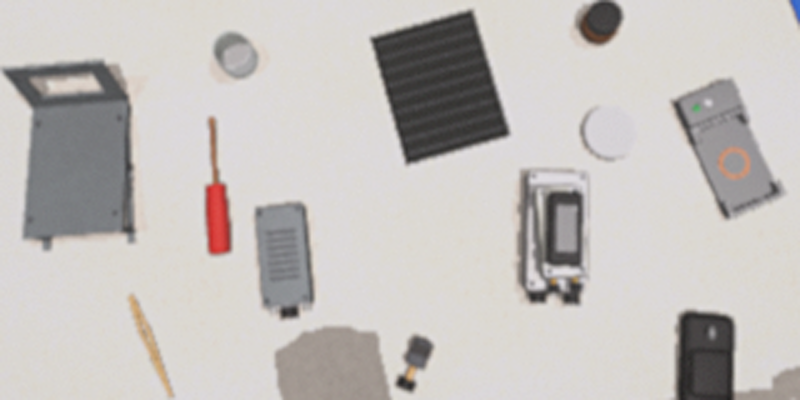

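The crop (scale 2.5, offset (90,140)) gives these corners:
- **Mat:** (371,38), (472,11), (509,133), (408,163).
- **Cradle:** (673,100), (733,80), (783,190), (727,217).
- **Deck:** front (24,238)–(130,233), rear (35,105)–(128,98).

The stack sits at (555,235) with its knobs towards the robot.

```bash
cat >> h.py <<'E'
def onz(n,uv,z,s=None):
    """pixels -> world points on the plane z"""
    f,p=K(n); uv=np.atleast_2d(uv).astype(float)
    c=np.c_[(uv[:,0]-p["cx"])/f,(uv[:,1]-p["cy"])/f,np.ones(len(uv))]
    if n=="wrist":
        H=p["hand_eye"]; r,t=tool(s); w=c@H[:3,:3].T@r.as_matrix().T; o=t+r.apply(H[:3,3])
    else:
        r=R.from_rotvec(p["rvec"]).as_matrix(); w=c@r; o=-r.T@p["tvec"]
    return o+w*((np.asarray(z)-o[2])/w[:,2])[:,None]
def go(x,y,z,yaw,pitch=0):
    """move row for world TCP target (mm, deg)"""
    s=state(); r,t=tool(s)
    g=R.from_euler("ZYX",[yaw,pitch,180],degrees=True)
    print("shift",np.round(r.inv().apply(np.array([x,y,z])/1000-t)/.025,3),"turn",np.round(np.degrees((r.inv()*g).as_rotvec())/8,3),"t",round(s["time"],1),"F",np.round(s["contact_force"],1),"grip",round(s["gripper_width"],3),round(float(s["grasp_force"]),1))
def snap(n,name):
    s=state(); im,d=grab_frame(n); cv2.imwrite(f"pics/{name}.png",im[:,:,::-1]); np.save(f"pics/{name}.npy",d)
    import pickle; pickle.dump(s,open(f"pics/{name}.pkl","wb")); return s,im,d
E
python3 - <<'E'
from h import *
c=lambda L:np.array(L)/2.5+[90,140]
M=onz("top",c([(371,38),(472,11),(509,133),(408,163)]),.003)*1000
print("mat",M.round(),M.mean(0).round(1),rect(M/1000))
C=onz("top",c([(673,100),(733,80),(783,190),(727,217)]),np.array([.026,.026,.022,.022]))*1000
print("cradle",C.round())
D=onz("top",c([(24,238),(130,233),(35,105),(128,98)]),np.array([.057,.057,.018,.018]))*1000
print("deck",D.round())
go(480,-330,330,-20)
E
```

```text
mat [[ 692.   48.    3.]
 [ 720.  -66.    3.]
 [ 580. -102.    3.]
 [ 550.   11.    3.]] [635.8 -27.1   3. ] (array([636.3, -27.3]), array([147.2, 117.6]), 14.89)
cradle [[ 608. -279.   26.]
 [ 628. -346.   26.]
 [ 507. -392.   22.]
 [ 480. -330.   22.]]
deck [[476. 410.  57.]
 [478. 300.  57.]
 [624. 417.  18.]
 [629. 316.  18.]]
shift [14.37  -6.646 -3.978] turn [-1.400e-02  3.000e-03  4.676e+00] t 0.1 F [-0.5 -0.6 -0.4] grip 1.002 0.0
```

```bash
python3 -c "
from h import *
go(545,-235,230,0)"
```

```text
shift [17.987 -9.487  0.029] turn [-0.014  0.     2.176] t 0.1 F [-0.5 -0.6 -0.4] grip 1.002 0.0
```

Request:
jog_arm:
  targets:
    - [[18,-9.5,0],[0,0,2.2],100]
    - [[18,-9.5,0],[0,0,2.2],100]
    - [[18,-9.5,0],[0,0,2.2],100]
    - [[18,-9.5,0],[0,0,2.2],100]
    - [[18,-9.5,0],[0,0,2.2],100]
    - [[18,-9.5,0],[0,0,2.2],100]
    - [[18,-9.5,0],[0,0,2.2],100]
    - [[18,-9.5,0],[0,0,2.2],100]

```text
time: 1.1
tool_pos: [0.54, -0.2396, 0.2309]
tool_rot: [-0.0, 1.0, -0.002, -0.0]
contact_force: [0.3, -1.5, -0.3]
gripper_width: 1.002
grasp_force: 0.0
```

Request:
jog_arm:
  targets:
    - [[0,0,0],[0,0,0],100]
    - [[0,0,0],[0,0,0],100]

```text
time: 1.35
tool_pos: [0.5388, -0.2412, 0.2307]
tool_rot: [-0.0, 1.0, -0.001, -0.001]
contact_force: [-0.0, 0.9, -0.2]
gripper_width: 1.0
grasp_force: 0.0
```

```bash
python3 - <<'E'
from h import *
go(545,-235,230,0)
s,im,d=snap("wrist","w1")
cv2.imwrite("pics/w1b.png",cv2.resize(im[:,:,::-1],(800,600),interpolation=cv2.INTER_CUBIC))
E
```

```text
shift [ 0.248 -0.25   0.027] turn [-0.001  0.009 -0.019] t 1.4 F [-0.   0.9 -0.2] grip 1.0 0.0
```

View pics/w1b.png

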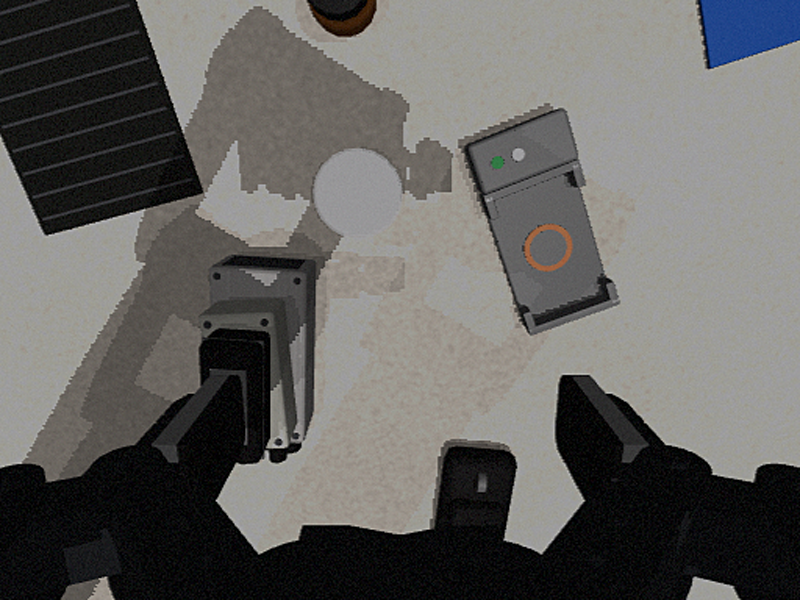

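The wrist view (800x600) shows the cradle with its ring centre at (548,248), head corners at (465,147) and (568,110), and end-wall corners at (531,332) and (617,301). The stack is partly hidden by the left finger. The amp's rear corners are at (211,262) and (315,262), and the pack's rear edge runs from (203,342) to (268,335).

```bash
python3 - <<'E'
from h import *
import pickle
s=pickle.load(open("pics/w1.pkl","rb")); d=np.load("pics/w1.npy"); P=cloud("wrist",d,s)
q=lambda u,v:(P[int(v*.64),int(u*.64)]*1000).round()
print("ring",q(548,248),onz("wrist",[(548*.64,248*.64)],.008,s)*1000)
print("head",q(530,160),"bench",q(450,380),"pack",q(235,345), "amp",q(300,300))
def sel(u0,v0,u1,v1,z0,z1):
    m=np.zeros(d.shape,bool); m[int(v0*.64):int(v1*.64),int(u0*.64):int(u1*.64)]=1
    m&=(P[...,2]>z0)&(P[...,2]<z1)&(d>0); return P[m]
p=sel(450,95,630,345,.005,.04); print("cradle",len(p),rect(p))
p=sel(450,95,630,345,.022,.04); print("head",len(p),rect(p))
p=sel(450,210,630,345,.015,.03); print("walls",len(p),rect(p))
f,_=K("wrist")
print("amp rear corners",onz("wrist",[(211*.64,262*.64),(315*.64,262*.64)],.044,s)*1000)
go(470,-144,150,-4)
E
```

```text
ring [ 539. -345.   12.] [[ 537.36620948 -347.25860862    8.        ]]
head [ 599. -325.   29.] bench [ 433. -280.    3.] pack [ 503. -151.  108.] amp [ 510. -176.   46.]
cradle 8331 (array([ 553.4, -346.7]), array([153.5, 128.8]), -2.97)
head 3233 (array([ 554.3, -339.9]), array([140.3,  66.2]), 20.99)
walls 669 (array([ 533.4, -347.9]), array([95.6, 66.3]), 20.9)
amp rear corners [[ 535.29944744 -119.49234309   44.        ]
 [ 535.15092717 -186.76811348   44.        ]]
shift [-2.751 -3.904  3.236] turn [-0.     0.007  0.471] t 1.4 F [0.3 0.4 0.1] grip 1.0 0.0
```

Request:
jog_arm:
  targets:
    - [[-2.75,-3.9,3.2],[0,0,0.48],100]
    - [[-2.75,-3.9,3.2],[0,0,0.48],100]
    - [[-2.75,-3.9,3.2],[0,0,0.48],100]
    - [[-2.75,-3.9,3.2],[0,0,0.48],100]
    - [[-2.75,-3.9,5],[0,0,0.48],100]
    - [[-2.75,-3.9,6.0],[0,0,0.48],100]
    - [[-2.75,-3.9,6.0],[0,0,0.48],100]
    - [[-2.75,-3.9,6.0],[0,0,0.48],100]

```text
time: 2.4
tool_pos: [0.4726, -0.1453, 0.0837]
tool_rot: [0.001, 0.999, -0.036, 0.002]
contact_force: [0.1, 0.3, 1.2]
gripper_width: 0.999
grasp_force: 0.0
```

```bash
python3 - <<'E'
from h import *
go(470,-144.4,80,-4)
s,im,d=snap("wrist","w2")
cv2.imwrite("pics/w2b.png",cv2.resize(im[:,:,::-1],(800,600),interpolation=cv2.INTER_CUBIC))
E
```

```text
shift [-0.107 -0.029  0.149] turn [ 0.012 -0.026 -0.012] t 2.4 F [0.1 0.3 1.2] grip 0.999 0.0
```

View pics/w2b.png

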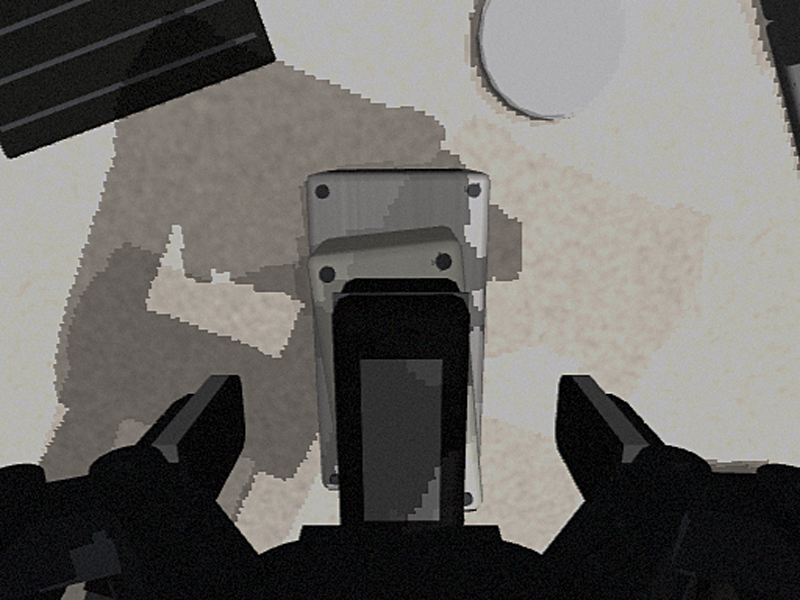

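The pack (columns 335–468) is centred and square between the fingers at columns 243 and 557, and the isolator below it is turned a few degrees. I'll close now.

Request:
jog_arm:
  targets:
    - [[-0.1,0,0.1],[0,0,0],100]
    - [[-0.1,0,0.1],[0,0,0],30]
    - [[-0.1,0,0.1],[0,0,0],10]
    - [[-0.1,0,0.1],[0,0,0],0]
    - [[-0.1,0,0.1],[0,0,0],0]
    - [[-0.1,0,0.1],[0,0,0],0]
    - [[-0.1,0,0.1],[0,0,0],0]
    - [[-0.1,0,0.1],[0,0,0],0]

```text
time: 3.45
tool_pos: [0.4685, -0.1437, 0.0792]
tool_rot: [0.0, 0.999, -0.035, 0.0]
contact_force: [0.0, -1.3, 3.0]
gripper_width: 0.39
grasp_force: 60.7
```

```bash
python3 - <<'E'
from h import *
go(470,-144.4,80,-4)
go(538,-346,150,21)
E
```

```text
shift [ 0.061  0.025 -0.032] turn [ 0.002 -0.006 -0.004] t 3.5 F [ 0.  -1.3  3. ] grip 0.39 60.7
shift [ 3.344  7.879 -2.827] turn [ 3.000e-03 -5.000e-03 -3.129e+00] t 3.5 F [ 0.  -1.3  3. ] grip 0.39 60.7
```

Request:
jog_arm:
  targets:
    - [[0,0,-1.2],[0,0,0],0]
    - [[0,0,-2.8],[0,0,0],0]
    - [[1.7,4,-2.8],[0,0,-1],0]
    - [[3.3,7.9,-2.8],[0,0,-3.1],0]
    - [[3.3,7.9,-2.8],[0,0,-3.1],0]
    - [[3.3,7.9,-2.8],[0,0,-3.1],0]
    - [[3.3,7.9,-2.8],[0,0,-3.1],0]
    - [[3.3,7.9,-2.8],[0,0,-3.1],0]

```text
time: 4.45
tool_pos: [0.5359, -0.3451, 0.1474]
tool_rot: [-0.001, 0.984, 0.18, -0.001]
contact_force: [0.2, -0.0, -1.9]
gripper_width: 0.385
grasp_force: 60.4
```

```bash
python3 - <<'E'
from h import *
go(537.5,-346,25,21)
s,im,d=snap("wrist","w3")
cv2.imwrite("pics/w3b.png",cv2.resize(im[:,:,::-1],(800,600),interpolation=cv2.INTER_CUBIC))
E
```

```text
shift [0.055 0.069 4.895] turn [-0.02   0.008 -0.028] t 4.5 F [ 0.2 -0.  -1.9] grip 0.385 60.4
```

View pics/w3b.png

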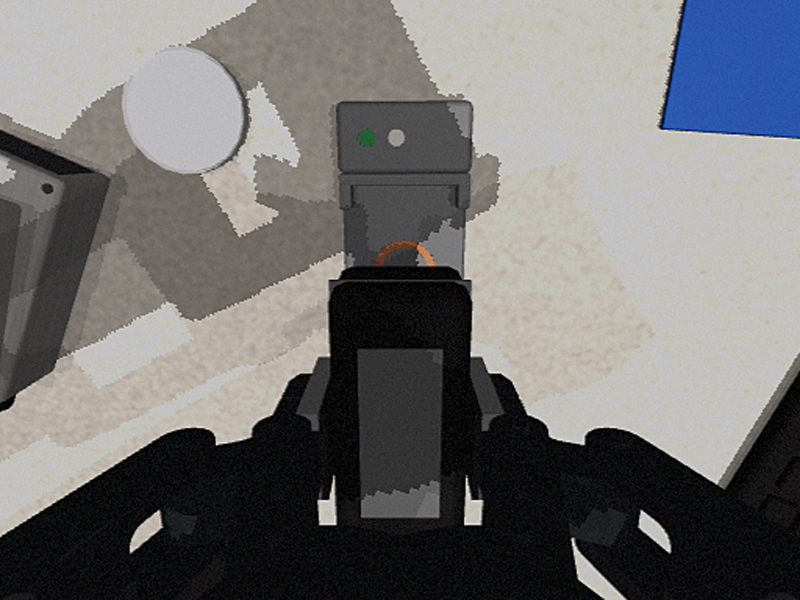

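The pack is held square and lines up with the cradle: the head spans columns 337–472 and the pack 330–471. I'll lower it.

Request:
jog_arm:
  targets:
    - [[0.06,0.06,2.4],[0,0,0],0]
    - [[0.06,0.06,4.2],[0,0,0],0]
    - [[0.06,0.06,4.9],[0,0,0],0]
    - [[0.06,0.06,5.1],[0,0,0],0]
    - [[0.06,0.06,5.25],[0,0,0],0]
    - [[0.06,0.06,5.35],[0,0,0],0]
    - [[0.06,0.06,5.4],[0,0,0],0]
    - [[0.06,0.06,5.4],[0,0,0],0]

```text
time: 5.5
tool_pos: [0.5387, -0.3474, 0.0143]
tool_rot: [0.0, 0.984, 0.18, 0.0]
contact_force: [-0.5, 0.5, -1.5]
gripper_width: 0.384
grasp_force: 60.5
```

Request:
jog_arm:
  targets:
    - [[0,0,0.04],[0,0,0],0]
    - [[0,0,0.06],[0,0,0],0]
    - [[0,0,0.06],[0,0,0],0]

```text
time: 5.88
tool_pos: [0.5384, -0.3471, 0.0122]
tool_rot: [-0.0, 0.984, 0.18, -0.0]
contact_force: [-0.1, -0.9, -2.2]
gripper_width: 0.391
grasp_force: 60.5
```

Request:
jog_arm:
  targets:
    - [[0,0,0.04],[0,0,0],0]
    - [[0,0,0.07],[0,0,0],0]
    - [[0,0,0.1],[0,0,0],0]
    - [[0,0,0.1],[0,0,0],0]

```text
time: 6.38
tool_pos: [0.5384, -0.3471, 0.0097]
tool_rot: [-0.0, 0.984, 0.18, -0.0]
contact_force: [0.0, 0.5, -1.8]
gripper_width: 0.388
grasp_force: 60.5
```

Request:
jog_arm:
  targets:
    - [[0,0,0.03],[0,0,0],0]
    - [[0,0,0.06],[0,0,0],0]
    - [[0,0,0.08],[0,0,0],0]
    - [[0,0,0.08],[0,0,0],0]

```text
time: 6.88
tool_pos: [0.5386, -0.3473, 0.0093]
tool_rot: [-0.0, 0.984, 0.18, -0.0]
contact_force: [-3.8, 2.3, 7.3]
gripper_width: 0.387
grasp_force: 61.7
```

Contact made. I'll release and lift.

Request:
jog_arm:
  targets:
    - [[0,0,-0.03],[0,0,0],45]
    - [[0,0,-0.03],[0,0,0],60]
    - [[0,0,-0.03],[0,0,0],65]
    - [[0,0,-0.03],[0,0,0],65]
    - [[0,0,-1],[0,0,0],65]
    - [[0,0,-3],[0,0,0],80]
    - [[0,0,-5.4],[0,0,0],100]
    - [[0,0,-5.4],[0,0,0],100]

```text
time: 7.88
tool_pos: [0.5419, -0.3499, 0.1505]
tool_rot: [0.005, 0.984, 0.18, 0.004]
contact_force: [-0.4, -0.8, 0.5]
gripper_width: 0.999
grasp_force: 0.0
```

```bash
python3 - <<'E'
from h import *
go(510,-150,185,0)
E
```

```text
shift [ 1.652 -7.911 -1.458] turn [ 0.072 -0.061  2.596] t 7.9 F [-0.4 -0.8  0.5] grip 0.999 0.0
```

Request:
jog_arm:
  targets:
    - [[1.7,-7.9,-1.4],[0,0,2.6],100]
    - [[1.7,-7.9,-1.4],[0,0,2.6],100]
    - [[1.7,-7.9,-1.4],[0,0,2.6],100]
    - [[1.7,-7.9,-1.4],[0,0,2.6],100]
    - [[1.7,-7.9,-1.4],[0,0,2.6],100]
    - [[1.7,-7.9,-1.4],[0,0,2.6],100]
    - [[1.7,-7.9,-1.4],[0,0,2.6],100]

```text
time: 8.75
tool_pos: [0.5082, -0.1487, 0.1772]
tool_rot: [-0.0, 1.0, -0.001, -0.0]
contact_force: [-1.4, -0.5, 0.3]
gripper_width: 1.0
grasp_force: 0.0
```

```bash
python3 - <<'E'
from h import *
go(510,-150,185,0)
s,im,d=snap("wrist","w4")
P=cloud("wrist",d,s)
for n,z0,z1 in (("isol",.07,.09),("amp",.037,.055),("cr",.03,.05)):
    m=(P[...,2]>z0)&(P[...,2]<z1)&(d>0)&(P[...,0]>.36)
    k,l,st,ce=cv2.connectedComponentsWithStats(m.astype(np.uint8))
    for i in range(1,k):
        if st[i,4]>300: print(n,st[i],rect(P[l==i]),np.median(P[l==i][:,2]))
cv2.imwrite("pics/w4b.png",cv2.resize(im[:,:,::-1],(800,600),interpolation=cv2.INTER_CUBIC))
E
```

```text
shift [ 0.072  0.051 -0.312] turn [-0.001  0.007 -0.017] t 8.8 F [-1.4 -0.5  0.3] grip 1.0 0.0
isol [ 219  178   63  124 6516] (array([ 458.5, -145.4]), array([108.1,  46.1]), 2.25) 0.08037189993105903
amp [ 461   93   51   92 3373] (array([ 537.5, -346.1]), array([73.6, 34.6]), 19.01) 0.04052103076392835
amp [ 214  146   80  146 3481] (array([ 462. , -144.5]), array([140.3,  64. ]), -3.61) 0.04623945645875324
cr [ 456   91   56   95 3869] (array([ 537.1, -346.8]), array([75. , 35.4]), 20.23) 0.04034486819004579
cr [ 214  145   80  147 3517] (array([ 462. , -144.5]), array([140.3,  64. ]), -3.61) 0.046179532083165026
```

View pics/w4b.png

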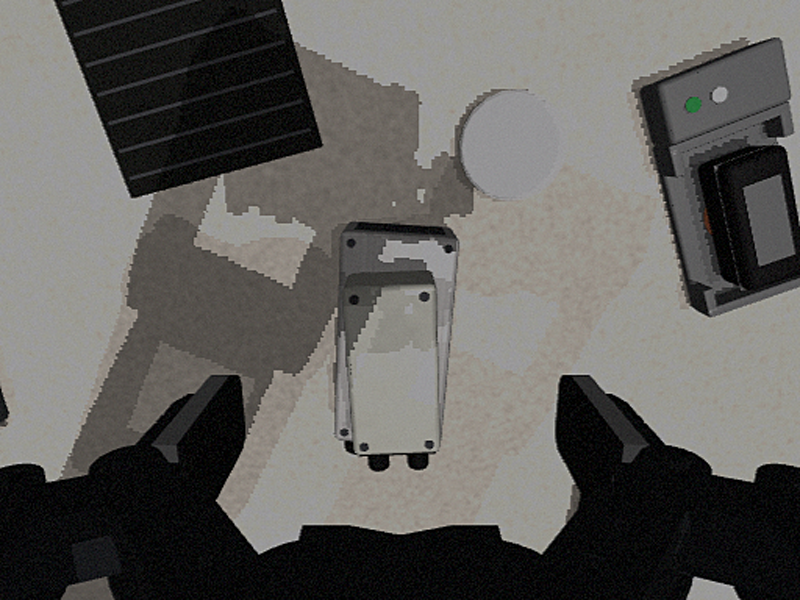

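The pack lies flat in the cradle. The isolator's lid spans (350–437, 285–455), centred between the fingers, with its posts towards the robot.

```bash
python3 - <<'E'
from h import *
go(466,-145,47,2.2)
E
```

```text
shift [-1.684 -0.139  5.214] turn [-0.001  0.006 -0.292] t 8.8 F [-0.2  0.3  0.2] grip 1.0 0.0
```

Request:
jog_arm:
  targets:
    - [[-1.7,-0.15,1.5],[0,0,-0.3],100]
    - [[-1.7,-0.15,3.5],[0,0,-0.3],100]
    - [[-1.7,-0.15,4.8],[0,0,-0.3],100]
    - [[-1.7,-0.15,5.15],[0,0,-0.3],100]
    - [[-1.7,-0.15,5.15],[0,0,-0.3],90]
    - [[-1.7,-0.15,5.15],[0,0,-0.3],75]
    - [[-1.7,-0.15,5.15],[0,0,-0.3],70]

```text
time: 9.68
tool_pos: [0.4669, -0.1442, 0.0507]
tool_rot: [0.001, 1.0, 0.021, 0.001]
contact_force: [0.2, 0.4, 0.2]
gripper_width: 0.699
grasp_force: 0.0
```

Request:
jog_arm:
  targets:
    - [[0,0,0.1],[0,0,0],60]
    - [[0,0,0.1],[0,0,0],40]
    - [[0,0,0.1],[0,0,0],0]
    - [[0,0,0.1],[0,0,0],0]
    - [[0,0,0.1],[0,0,0],0]
    - [[0,0,0.1],[0,0,0],0]

```text
time: 10.42
tool_pos: [0.4664, -0.144, 0.0473]
tool_rot: [0.0, 1.0, 0.021, 0.001]
contact_force: [-0.1, 0.6, 4.8]
gripper_width: 0.532
grasp_force: 63.3
```

```bash
python3 - <<'E'
from h import *
go(635.5,-27,100,14.7)
E
```

```text
shift [ 6.956 -4.394 -2.104] turn [ 0.006 -0.009 -1.542] t 10.4 F [-0.1  0.6  4.8] grip 0.532 63.3
```

Request:
jog_arm:
  targets:
    - [[0,0,-0.8],[0,0,0],0]
    - [[0.6,-0.4,-2.1],[0,0,-0.5],0]
    - [[3,-2,-2.1],[0,0,-1],0]
    - [[5.2,-3.3,-2.1],[0,0,-1.55],0]
    - [[6.95,-4.4,-2.1],[0,0,-1.55],0]
    - [[6.95,-4.4,-2.1],[0,0,-1.55],0]
    - [[6.95,-4.4,-2.1],[0,0,-1.55],0]
    - [[6.95,-4.4,-2.1],[0,0,-1.55],0]

```text
time: 11.42
tool_pos: [0.6333, -0.0271, 0.0982]
tool_rot: [-0.0, 0.992, 0.128, -0.001]
contact_force: [-0.1, -1.9, -1.2]
gripper_width: 0.525
grasp_force: 62.6
```

```bash
python3 - <<'E'
from h import *
go(635.5,-27,8,14.7)
s,im,d=snap("wrist","w5")
cv2.imwrite("pics/w5b.png",cv2.resize(im[:,:,::-1],(800,600),interpolation=cv2.INTER_CUBIC))
E
```

```text
shift [0.091 0.021 3.608] turn [-0.005  0.013  0.001] t 11.4 F [-0.1 -1.9 -1.2] grip 0.525 62.6
```

View pics/w5b.png

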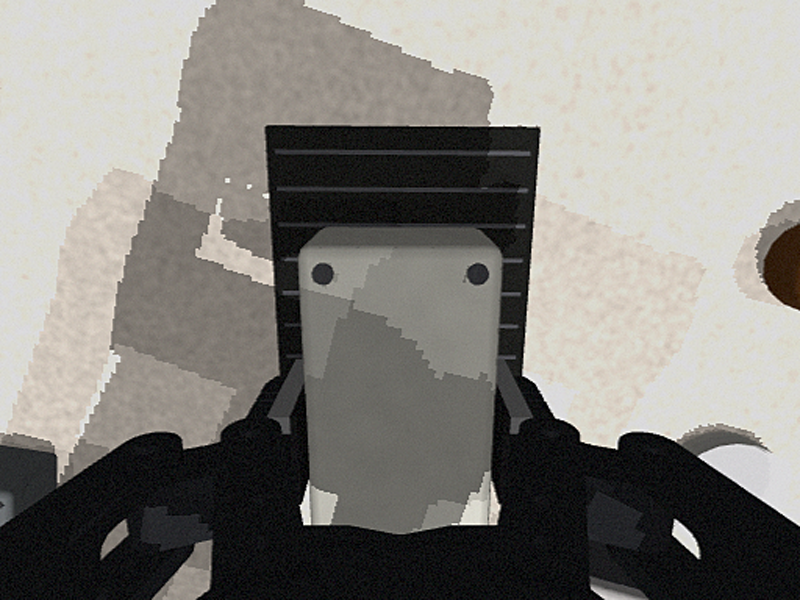

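The isolator (300–501) is square to the mat, whose rear corners are at (265,126) and (540,126).

```bash
python3 - <<'E'
from h import *
import pickle
s=pickle.load(open("pics/w5.pkl","rb"))
A=onz("wrist",[(265*.64,126*.64),(540*.64,126*.64)],.003,s)*1000
a=np.radians(14.7); print(A, A.mean(0)[:2]-75*np.array([np.cos(a),np.sin(a)]), np.linalg.norm(A[0]-A[1]))
go(635.5,-27,8,14.7)
E
```

```text
[[692.03264943  49.41316327   3.        ]
 [722.66415618 -66.94188108   3.        ]] [634.80332134 -27.79620475] 120.31951442495748
shift [0.081 0.011 3.625] turn [-0.003  0.007 -0.001] t 11.5 F [ 0.6 -0.1 -1.1] grip 0.529 62.6
```

Request:
jog_arm:
  targets:
    - [[0.08,0.02,1.6],[0,0,0],0]
    - [[0.08,0.02,2.8],[0,0,0],0]
    - [[0.08,0.02,3.3],[0,0,0],0]
    - [[0.08,0.02,3.5],[0,0,0],0]
    - [[0.08,0.02,3.6],[0,0,0],0]
    - [[0.08,0.02,3.65],[0,0,0],0]
    - [[0.08,0.02,3.65],[0,0,0],0]

```text
time: 12.35
tool_pos: [0.6374, -0.0266, 0.0086]
tool_rot: [0.0, 0.992, 0.129, 0.001]
contact_force: [-0.5, 1.0, -1.9]
gripper_width: 0.531
grasp_force: 62.7
```

Request:
jog_arm:
  targets:
    - [[0,0,0],[0,0,0],0]
    - [[0,0,0.03],[0,0,0],0]
    - [[0,0,0.03],[0,0,0],0]

```text
time: 12.72
tool_pos: [0.6368, -0.0265, 0.007]
tool_rot: [-0.0, 0.992, 0.129, -0.0]
contact_force: [0.2, -0.5, -2.5]
gripper_width: 0.529
grasp_force: 62.7
```

Request:
jog_arm:
  targets:
    - [[-0.05,0,0.03],[0,0,0],0]
    - [[-0.05,0,0.06],[0,0,0],0]
    - [[-0.05,0,0.06],[0,0,0],0]

```text
time: 13.1
tool_pos: [0.6357, -0.0269, 0.0063]
tool_rot: [0.0, 0.992, 0.129, -0.0]
contact_force: [-4.0, 1.6, 4.8]
gripper_width: 0.531
grasp_force: 63.4
```

Touching. I'll release, lift and head back to the amplifier.

Request:
jog_arm:
  targets:
    - [[0,0,-0.03],[0,0,0],60]
    - [[0,0,-0.03],[0,0,0],75]
    - [[0,0,-0.03],[0,0,0],80]
    - [[0,0,-0.03],[0,0,0],80]
    - [[0,0,-1],[0,0,0],80]
    - [[0,0,-3],[0,0,0],100]
    - [[0,0,-5],[0,0,0],100]
    - [[0,0,-5],[0,0,0],100]

```text
time: 14.1
tool_pos: [0.6394, -0.0274, 0.1371]
tool_rot: [0.002, 0.992, 0.129, 0.005]
contact_force: [0.8, 1.0, -0.3]
gripper_width: 0.999
grasp_force: 0.0
```

```bash
python3 - <<'E'
from h import *
go(500,-145,130,-3.6)
E
```

```text
shift [-6.593  3.124  0.231] turn [ 0.021 -0.078  2.296] t 14.1 F [ 0.8  1.  -0.3] grip 0.999 0.0
```

Request:
jog_arm:
  targets:
    - [[-6.5,3.1,0.2],[0,0,2.3],100]
    - [[-6.5,3.1,0.2],[0,0,2.3],100]
    - [[-6.5,3.1,0.2],[0,0,2.3],100]
    - [[-6.5,3.1,0.2],[0,0,2.3],100]
    - [[-6.5,3.1,0.2],[0,0,2.3],100]
    - [[-6.5,3.1,0.2],[0,0,2.3],100]
    - [[-6.5,3.1,0.2],[0,0,2.3],100]

```text
time: 14.98
tool_pos: [0.499, -0.1426, 0.1255]
tool_rot: [-0.0, 1.0, -0.031, -0.0]
contact_force: [0.9, 0.6, -0.4]
gripper_width: 1.003
grasp_force: 0.0
```

```bash
python3 - <<'E'
from h import *
s,im,d=snap("wrist","w6")
P=cloud("wrist",d,s)
m=(P[...,2]>.037)&(P[...,2]<.055)&(d>0)&(P[...,0]>.36)
k,l,st,ce=cv2.connectedComponentsWithStats(m.astype(np.uint8))
for i in range(1,k):
    if st[i,4]>300: print(st[i],rect(P[l==i]),np.median(P[l==i][:,2]))
go(470,-145,8,-3.6)
E
```

```text
[  22    0   98   77 4871] (array([613.2, -32.8]), array([48.9, 46.1]), 14.18) 0.03915367158717693
[  215   145    94   174 14490] (array([ 461.9, -144.5]), array([140.6,  64.2]), -3.61) 0.046412363043657714
shift [-1.147  0.166  4.701] turn [-0.     0.     0.006] t 15.0 F [0.3 0.9 0.5] grip 1.0 0.0
```

Request:
jog_arm:
  targets:
    - [[-1.15,0.15,1],[0,0,0],100]
    - [[-1.15,0.15,2.5],[0,0,0],100]
    - [[-1.15,0.15,4],[0,0,0],100]
    - [[-1.15,0.15,4.6],[0,0,0],100]
    - [[-1.15,0.15,4.78],[0,0,0],100]
    - [[-1.15,0.15,4.78],[0,0,0],100]
    - [[-1.15,0.15,4.78],[0,0,0],100]

```text
time: 15.9
tool_pos: [0.4706, -0.1457, 0.0076]
tool_rot: [0.001, 0.999, -0.032, 0.001]
contact_force: [-0.2, -0.4, 0.3]
gripper_width: 1.0
grasp_force: 0.0
```

Request:
jog_arm:
  targets:
    - [[0,0,0],[0,0,0],85]
    - [[0,0,0],[0,0,0],70]
    - [[0,0,0],[0,0,0],0]
    - [[0,0,0],[0,0,0],0]
    - [[0,0,0],[0,0,0],0]
    - [[0,0,0],[0,0,0],0]

```text
time: 16.65
tool_pos: [0.4701, -0.1452, 0.0072]
tool_rot: [-0.0, 0.999, -0.032, 0.001]
contact_force: [-1.2, 2.4, 5.5]
gripper_width: 0.736
grasp_force: 68.9
```

```bash
python3 - <<'E'
from h import *
go(470,-145,150,0)
d=np.load("pics/top0.npy"); P=cloud("top",d)
# deck plane from top depth
m=(P[...,0]>.49)&(P[...,0]<.61)&(P[...,1]>.32)&(P[...,1]<.40)&(d>0)
p=P[m]; c=p.mean(0); n=np.linalg.svd(p-c)[2][2]; n*=np.sign(n[2]); print(c*1000,n,"tilt",np.arccos(n[2]),"dir",np.degrees(np.arctan2(n[1],n[0])))
E
```

```text
shift [ 4.000e-03 -9.000e-03 -5.714e+00] turn [-0.001 -0.009 -0.456] t 16.6 F [-1.2  2.4  5.5] grip 0.736 68.9
[548.07409813 359.12163194  39.28840473] [ 0.24952503 -0.04110423  0.96749558] tilt 0.25566404069294685 dir -9.354319006309181
```

Request:
jog_arm:
  targets:
    - [[0,0,-0.8],[0,0,0],0]
    - [[0,0,-3],[0,0,0],0]
    - [[0.2,-2.5,-5.5],[0,0,-0.45],0]
    - [[0.5,-5,-7.7],[0,0,-0.45],0]
    - [[0.9,-7.5,-7.7],[0,0,-0.45],0]
    - [[1.2,-10,-7.7],[0,0,-0.45],0]
    - [[2,-12.5,-7.7],[0,0,-0.45],0]
    - [[2,-14,-7.7],[0,0,-0.45],0]

```text
time: 17.65
tool_pos: [0.5376, 0.1861, 0.1964]
tool_rot: [0.001, 1.0, -0.0, -0.001]
contact_force: [1.8, -0.3, -5.5]
gripper_width: 0.738
grasp_force: 69.9
```

Request:
jog_arm:
  targets:
    - [[0,0,0],[0,0,0],0]
    - [[0,0,0],[0,0,0],0]
    - [[0,0,0],[0,0,0],0]

```text
time: 18.02
tool_pos: [0.5376, 0.1833, 0.197]
tool_rot: [0.0, 1.0, -0.001, -0.001]
contact_force: [-0.1, 0.7, -5.7]
gripper_width: 0.745
grasp_force: 70.4
```

```bash
python3 - <<'E'
from h import *
go(500,205,200,0)
s,im,d=snap("wrist","w7")
P=cloud("wrist",d,s)
cv2.imwrite("pics/w7b.png",cv2.resize(np.clip(im[:,:,::-1]*1.3,0,255).astype(np.uint8),(800,600),interpolation=cv2.INTER_CUBIC))
E
```

```text
shift [-1.506 -0.866 -0.117] turn [ 0.005  0.013 -0.015] t 18.0 F [-0.1  0.7 -5.7] grip 0.745 70.4
```

View pics/w7b.png

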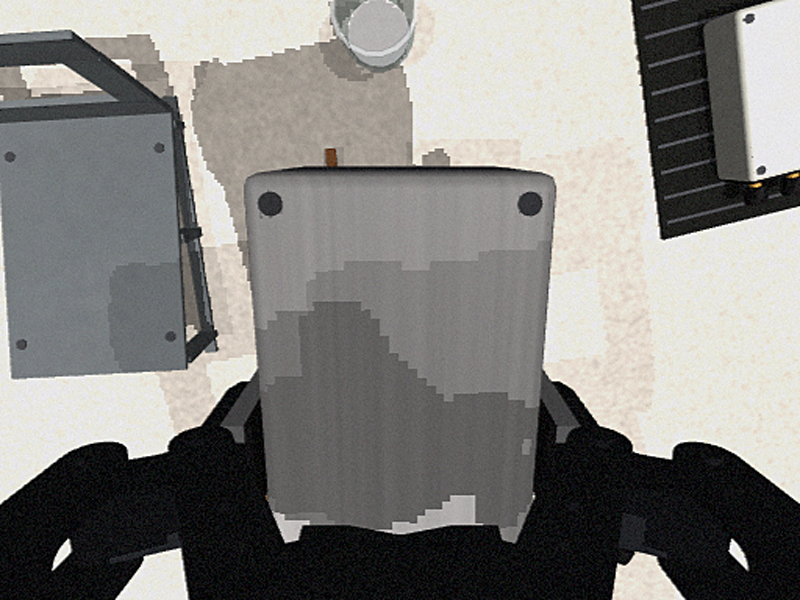

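The wrist view shows the deck corners at front-left (12,378), front-right (186,368) and rear-right (170,112), with screws at (10,157), (159,148), (21,344) and (171,336). The held amp's rear top edge runs from about (250,175) to (552,173).

```bash
python3 - <<'E'
from h import *
import pickle
from scipy.optimize import least_squares
s=pickle.load(open("pics/w7.pkl","rb"))
Q=np.array([(-150,52,0),(-150,-52,0),(0,-52,0),(0,52,0)])/1000
W=np.array([(12,378),(186,368),(170,112)])*.64
T=np.array([(24,238),(130,233),(128,98),(35,105)])/2.5+[90,140]
def pts(v): return R.from_euler("ZY",[v[2],.26]).apply(Q)+[v[0],v[1],.018]
for ww,wt in ((1,0),(0,1),(1,.5)):
    f=lambda v:np.r_[ww*(pix("wrist",pts(v)[:3],s)-W).ravel(),wt*(pix("top",pts(v))-T).ravel()]
    r=least_squares(f,[.625,.365,.05]); print(r.x[:2]*1000,np.degrees(r.x[2]),r.fun.round(1))
d=np.load("pics/w7.npy"); P=cloud("wrist",d,s)
m=np.zeros(d.shape,bool); m[85:230,5:105]=1; p=P[m]; c=p.mean(0); n=np.linalg.svd(p-c)[2][2]; n*=np.sign(n[2])
print("plane",c*1000,n,np.arccos(n[2]),np.degrees(np.arctan2(n[1],n[0])))
g=R.from_euler("ZY",[np.radians(3),.26]); print("model z at c", 18-np.tan(.26)*((c*1000-[628,365,0])[:2]@[np.cos(.05),np.sin(.05)]))
r,t=tool(s)
print("amp rear edge in tool",(r.inv().apply(onz("wrist",np.array([(250,175),(552,173)])*.64,t[2]+.0368,s)-t)*1000).round(1))
E
```

```text
[621.85425639 369.29673282] 3.436326539841849 [-0.  -0.2  0.1 -0.2 -0.1  0.3 -0.   0.  -0.  -0.  -0.   0.  -0.   0. ]
[623.94642742 365.18018629] 3.4821713968684787 [ 0.  -0.   0.  -0.   0.  -0.   0.7  0.1 -1.6 -1.5  0.8  0.5  0.1  1.1]
[621.98508579 369.05691888] 3.4003942308183515 [ 0.1 -0.3  0.3 -0.3  0.2  0.2 -0.4  0.4 -1.6 -0.3 -0.3  0.6 -0.7  0.9]
plane [550.35352766 366.11791508  40.55322675] [0.25686573 0.38224986 0.88764015] 0.47860084948028425 56.09953695363202
model z at c 38.614956836622284
amp rear edge in tool [[ 61.3 -30.1 -36.9]
 [ 61.7  30.8 -36.9]]
```

```bash
cat >> h.py <<'E'
DECK=[623,366.5,18,3.4]
def deckgo(x,z,y=0,dk=None):
    """TCP target in the deck frame (mm), tool square to the deck"""
    dk=dk or DECK
    p=R.from_euler("ZY",[np.radians(dk[3]),.26]).apply([x,y,z])+dk[:3]
    go(*p,dk[3],np.degrees(.26))
def indeck(dk=None):
    dk=dk or DECK; r,t=tool(state()); D=R.from_euler("ZY",[np.radians(dk[3]),.26])
    print("in deck",D.inv().apply(t*1000-dk[:3]).round(1),"F deck",D.inv().apply(state()["contact_force"]).round(1),"rot",np.degrees((D.inv()*r*R.from_euler("x",180,degrees=True)).as_rotvec()).round(2))
E
python3 -c "
from h import *
deckgo(-80,70)"
```

```text
shift [ 1.026 -7.196  3.643] turn [-0.054 -1.853 -0.44 ] t 18.1 F [-0.8 -0.2 -5.6] grip 0.736 70.4
```

Request:
jog_arm:
  targets:
    - [[0.5,-2,1],[0,-0.8,-0.2],0]
    - [[1,-4.5,1.5],[-0.05,-1.85,-0.44],0]
    - [[1,-7.2,2],[-0.05,-1.85,-0.44],0]
    - [[1,-7.2,2.8],[-0.05,-1.85,-0.44],0]
    - [[1,-7.2,3.6],[-0.05,-1.85,-0.44],0]
    - [[1,-7.2,3.6],[-0.05,-1.85,-0.44],0]
    - [[1,-7.2,3.6],[-0.05,-1.85,-0.44],0]

```text
time: 18.95
tool_pos: [0.5639, 0.3631, 0.1089]
tool_rot: [0.003, 0.991, 0.029, -0.128]
contact_force: [1.1, -0.1, -5.6]
gripper_width: 0.739
grasp_force: 70.6
```

```bash
python3 - <<'E'
from h import *
indeck(); deckgo(-80,70)
s,im,d=snap("wrist","w8")
cv2.imwrite("pics/w8b.png",cv2.resize(np.clip(im[:,:,::-1]*1.3,0,255).astype(np.uint8),(800,600),interpolation=cv2.INTER_CUBIC))
E
```

```text
in deck [-80.6   0.1  72.6] F deck [ 2.5 -0.2 -5.1] rot [ 0.07 -0.14  0.01]
shift [0.023 0.006 0.105] turn [-0.008 -0.018  0.001] t 18.9 F [ 1.1 -0.1 -5.6] grip 0.739 70.6
```

View pics/w8b.png

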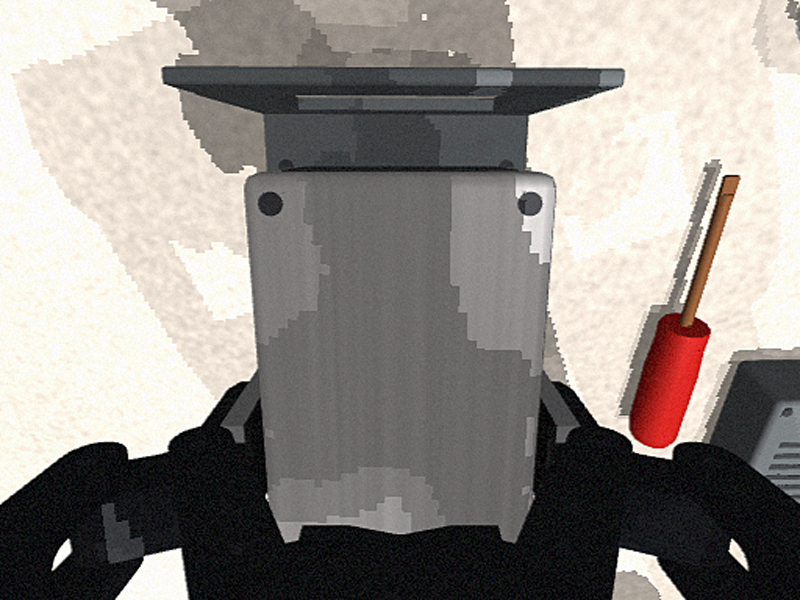

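The deck's rear line is at row 114 across columns 264–529 (centre 396.5), and the amp's centre is at column 401. The yaw matches and the amp sits about 1.5 mm to the right, so I'll refine the deck pose with this image.

```bash
python3 - <<'E'
from h import *
import pickle
from scipy.optimize import least_squares
s=pickle.load(open("pics/w8.pkl","rb"))
Q=np.array([(0,52,0),(0,-52,0)])/1000
W=np.array([(264,114),(529,114)])*.64
f=lambda v:(pix("wrist",R.from_euler("ZY",[v[2],.26]).apply(Q)+[v[0],v[1],.018],s)-W).ravel()
r=least_squares(f,[.625,.365,.05]); print(r.x[:2]*1000,np.degrees(r.x[2]),r.fun.round(1))
deckgo(-68,14,0,[r.x[0]*1000,367.8,18,3.4])
E
```

```text
[621.89866489 367.79934849] 3.4307778057972844 [ 0.5 -0.1 -0.5 -0.1]
shift [ 0.448 -0.03   2.389] turn [-0.012 -0.026  0.004] t 19.0 F [-1.5 -0.3 -5.2] grip 0.739 70.6
```

Request:
jog_arm:
  targets:
    - [[0.2,-0.05,0.6],[0,-0.02,0],0]
    - [[0.4,-0.05,1.4],[0,-0.02,0],0]
    - [[0.4,-0.05,2.0],[0,-0.02,0],0]
    - [[0.4,-0.05,2.3],[0,-0.02,0],0]
    - [[0.4,-0.05,2.3],[0,-0.02,0],0]
    - [[0.4,-0.05,2.3],[0,-0.02,0],0]

```text
time: 19.75
tool_pos: [0.5588, 0.3658, 0.0508]
tool_rot: [0.003, 0.991, 0.03, -0.13]
contact_force: [-0.2, 0.5, -4.8]
gripper_width: 0.739
grasp_force: 70.8
```

```bash
sed -i 's/^DECK=.*/DECK=[622.3,367.8,18,3.4]/' h.py; python3 -c "
from h import *
indeck(); deckgo(-66,7.2,.3)"
```

```text
in deck [-69.8   1.7  15.3] F deck [ 1.1  0.5 -4.7] rot [ 0.06 -0.01  0.12]
shift [0.154 0.058 0.326] turn [-0.007 -0.001  0.015] t 19.8 F [-0.2  0.5 -4.8] grip 0.739 70.8
```

Request:
jog_arm:
  targets:
    - [[0.15,0.05,0.12],[0,0,0],0]
    - [[0.15,0.05,0.22],[0,0,0],0]
    - [[0.15,0.05,0.28],[0,0,0],0]
    - [[0.15,0.05,0.28],[0,0,0],0]

```text
time: 20.25
tool_pos: [0.5603, 0.3643, 0.0425]
tool_rot: [0.003, 0.991, 0.03, -0.13]
contact_force: [-1.0, -0.1, -4.2]
gripper_width: 0.74
grasp_force: 70.7
```

```bash
python3 -c "
from h import *
indeck(); deckgo(-66,7.2,.3)"
```

```text
in deck [-66.3   0.2   7.7] F deck [ 0.1  0.  -4.4] rot [0.03 0.05 0.11]
shift [ 0.014 -0.005  0.019] turn [-0.004  0.006  0.013] t 20.2 F [-1.  -0.1 -4.2] grip 0.74 70.7
```

Request:
jog_arm:
  targets:
    - [[0.06,0,0.0],[0,0,0],0]
    - [[0.12,0,0.0],[0,0,0],0]
    - [[0.14,0,0.02],[0,0,0],0]
    - [[0.14,0,0.04],[0,0,0],0]
    - [[0.14,0,0.04],[0,0,0],0]

```text
time: 20.88
tool_pos: [0.5636, 0.3647, 0.0415]
tool_rot: [0.003, 0.991, 0.03, -0.13]
contact_force: [-2.2, -1.2, 2.7]
gripper_width: 0.737
grasp_force: 71.4
```

```bash
python3 -c "
from h import *
indeck()"
```

```text
in deck [-62.8   0.4   7.6] F deck [-2.9 -1.1  2. ] rot [0.05 0.03 0.12]
```

Request:
jog_arm:
  targets:
    - [[0.02,0,0.0],[0,0,0],0]
    - [[0.04,0,0.0],[0,0,0],0]
    - [[0.06,0,0],[0,0,0],0]
    - [[0.06,0,0],[0,0,0],0]

```text
time: 21.38
tool_pos: [0.5645, 0.3649, 0.0412]
tool_rot: [0.003, 0.991, 0.03, -0.131]
contact_force: [-5.1, -1.5, 7.0]
gripper_width: 0.739
grasp_force: 71.9
```

```bash
python3 -c "
from h import *
indeck()"
```

```text
in deck [-61.9   0.6   7.6] F deck [-6.8 -1.1  5.4] rot [0.05 0.11 0.13]
```

Request:
jog_arm:
  targets:
    - [[0.03,0.01,0.0],[0,0,0],0]
    - [[0.05,0.01,0.0],[0,0,0],0]
    - [[0.08,0.01,0],[0,0,0],0]
    - [[0.08,0.01,0],[0,0,0],0]

```text
time: 21.88
tool_pos: [0.5646, 0.365, 0.0414]
tool_rot: [0.004, 0.991, 0.03, -0.133]
contact_force: [-11.7, -2.2, 11.5]
gripper_width: 0.737
grasp_force: 72.4
```

```bash
python3 -c "
from h import *
indeck()
s,im,d=snap('wrist','w9')
cv2.imwrite('pics/w9b.png',cv2.resize(np.clip(im[20:220,120:400,::-1]*1.5,0,255).astype(np.uint8),(784,560),interpolation=cv2.INTER_CUBIC))"
```

```text
in deck [-61.9   0.6   7.7] F deck [-14.4  -1.5   8. ] rot [0.03 0.39 0.12]
```

View pics/w9b.png

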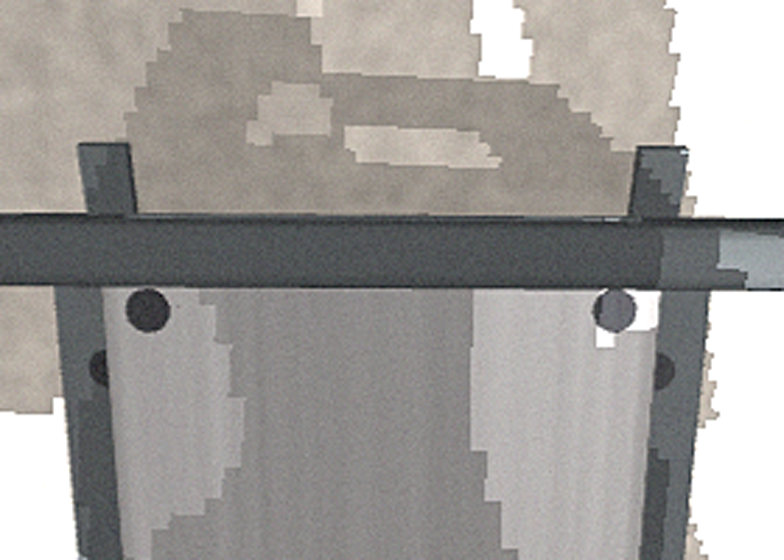

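The amp is against the backstop with equal 49 px margins each side (amp 104–659, deck 55–708), and it is square. I'll ease off the push and release.

Request:
jog_arm:
  targets:
    - [[-0.06,0,-0.02],[0,0,0],0]
    - [[-0.06,0,-0.02],[0,0,0],80]
    - [[-0.06,0,-0.02],[0,0,0],95]
    - [[-0.06,0,-0.02],[0,0,0],100]
    - [[-0.06,0,-0.02],[0,0,0],100]
    - [[-0.2,0,-1],[0,0,0],100]
    - [[-0.2,0,-3],[0,0,0],100]
    - [[-0.2,0,-5],[0,0,0],100]

```text
time: 22.92
tool_pos: [0.5946, 0.3661, 0.1647]
tool_rot: [0.003, 0.991, 0.03, -0.13]
contact_force: [0.0, 1.7, -0.6]
gripper_width: 1.002
grasp_force: 0.0
```

```bash
python3 -c "
from h import *
go(480,150,140,4.8)
s,im,d=snap('wrist','w10')
cv2.imwrite('pics/w10b.png',cv2.resize(np.clip(im[:,:,::-1]*1.3,0,255).astype(np.uint8),(800,600),interpolation=cv2.INTER_CUBIC))"
```

```text
shift [-4.681  8.35   2.256] turn [-0.031  1.861 -0.16 ] t 22.9 F [ 0.   1.7 -0.6] grip 1.002 0.0
```

View pics/w10b.png

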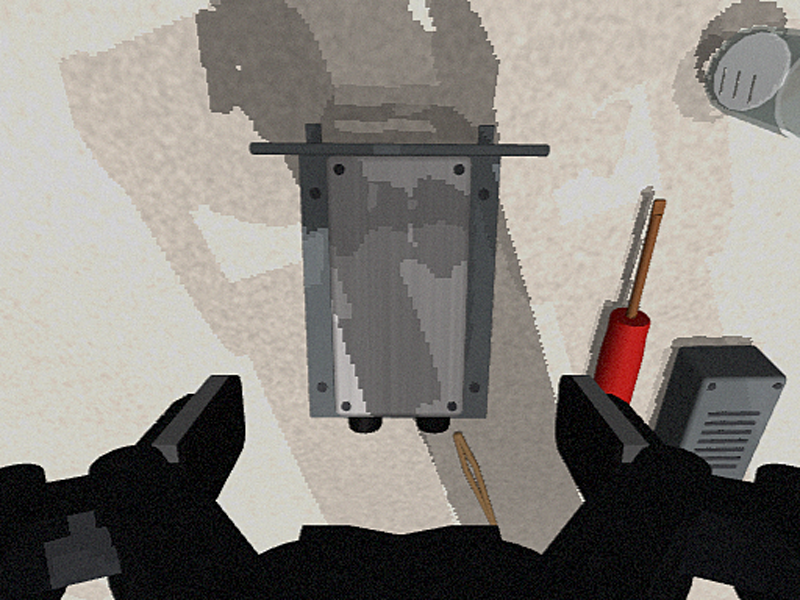

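The amp sits square and centred against the backstop with its knobs to the front. Next is the filter.

Request:
jog_arm:
  targets:
    - [[-1,2.4,0],[0,0.5,0],100]
    - [[-2,4.8,0],[0,1.2,0],100]
    - [[-3.5,7,1],[0,1.86,-0.16],100]
    - [[-4.7,8.35,2.2],[0,1.86,-0.16],100]
    - [[-4.7,8.35,2.2],[0,1.86,-0.16],100]
    - [[-4.7,8.35,2.2],[0,1.86,-0.16],100]
    - [[-4.7,8.35,2.2],[0,1.86,-0.16],100]
    - [[-4.7,8.35,2.2],[0,1.86,-0.16],100]

```text
time: 23.98
tool_pos: [0.4809, 0.1507, 0.14]
tool_rot: [-0.002, 0.999, 0.042, 0.0]
contact_force: [-0.1, 0.3, -0.3]
gripper_width: 0.998
grasp_force: 0.0
```

```bash
python3 - <<'E'
from h import *
s,im,d=snap("wrist","w11")
P=cloud("wrist",d,s)
m=(P[...,2]>.03)&(P[...,2]<.046)&(d>0)&(P[...,0]>.36)&(P[...,1]>.1)&(P[...,1]<.2)
k,l,st,ce=cv2.connectedComponentsWithStats(m.astype(np.uint8))
for i in range(1,k):
    if st[i,4]>300: print(st[i],rect(P[l==i]),np.median(P[l==i][:,2]))
go(454,145,5,4.8)
E
```

```text
[ 227  155   69  139 8420] (array([444.9, 144.1]), array([119.3,  52.2]), 4.76) 0.03842230053569979
shift [-1.075  0.156  5.381] turn [-0.029 -0.     0.002] t 24.0 F [-1.  -0.2  0.9] grip 0.997 0.0
```

Request:
jog_arm:
  targets:
    - [[-1.1,0.16,1],[0,0,0],100]
    - [[-1.1,0.16,2.7],[0,0,0],100]
    - [[-1.1,0.16,4.5],[0,0,0],100]
    - [[-1.1,0.16,5.2],[0,0,0],100]
    - [[-1.1,0.16,5.38],[0,0,0],100]
    - [[-1.1,0.16,5.38],[0,0,0],90]
    - [[-1.1,0.16,5.38],[0,0,0],75]

```text
time: 24.9
tool_pos: [0.4536, 0.1444, 0.0058]
tool_rot: [-0.002, 0.999, 0.042, 0.001]
contact_force: [-1.0, 0.3, 0.1]
gripper_width: 0.748
grasp_force: 0.0
```

Request:
jog_arm:
  targets:
    - [[0,0,0],[0,0,0],65]
    - [[0,0,0],[0,0,0],45]
    - [[0,0,0],[0,0,0],0]
    - [[0,0,0],[0,0,0],0]
    - [[0,0,0],[0,0,0],0]
    - [[0,0,0],[0,0,0],0]

```text
time: 25.65
tool_pos: [0.4532, 0.1444, 0.0055]
tool_rot: [-0.002, 0.999, 0.042, 0.0]
contact_force: [-1.1, 0.9, 6.3]
gripper_width: 0.599
grasp_force: 64.1
```

```bash
python3 -c "
from h import *
go(500,145,150,3.4)
deckgo(-65,130)"
```

```text
shift [ 1.875  0.107 -5.78 ] turn [-0.031 -0.006  0.17 ] t 25.6 F [-1.1  0.9  6.3] grip 0.599 64.1
shift [ 6.314 -8.398 -6.153] turn [-0.009 -1.868  0.173] t 25.6 F [-1.1  0.9  6.3] grip 0.599 64.1
```

Request:
jog_arm:
  targets:
    - [[0,0,-0.8],[0,0,0],0]
    - [[0,0,-3],[0,0,0],0]
    - [[0.5,-0.5,-5.4],[0,-0.5,0.1],0]
    - [[2.5,-2.5,-6.1],[0,-1.2,0.17],0]
    - [[4.5,-4.5,-6.1],[0,-1.87,0.17],0]
    - [[6.3,-6.6,-6.1],[0,-1.87,0.17],0]
    - [[6.3,-8.4,-6.1],[0,-1.87,0.17],0]
    - [[6.3,-8.4,-6.1],[0,-1.87,0.17],0]

```text
time: 26.65
tool_pos: [0.591, 0.3693, 0.1547]
tool_rot: [0.004, 0.991, 0.032, -0.132]
contact_force: [-0.6, -0.2, -2.1]
gripper_width: 0.6
grasp_force: 64.2
```

Request:
jog_arm:
  targets:
    - [[0,0,0],[0,0,0],0]
    - [[0,0,0],[0,0,0],0]

```text
time: 26.9
tool_pos: [0.5915, 0.3646, 0.1567]
tool_rot: [0.004, 0.991, 0.029, -0.131]
contact_force: [0.6, 0.4, -3.1]
gripper_width: 0.599
grasp_force: 64.2
```

```bash
python3 -c "
from h import *
indeck(); deckgo(-65,75,.3)
s,im,d=snap('wrist','w12')
cv2.imwrite('pics/w12b.png',cv2.resize(np.clip(im[:,:,::-1]*1.3,0,255).astype(np.uint8),(800,600),interpolation=cv2.INTER_CUBIC))"
```

```text
in deck [-65.6  -1.4 126.1] F deck [ 1.4  0.3 -2.8] rot [ 0.01  0.2  -0.04]
shift [ 0.031 -0.067  2.043] turn [-0.001  0.024 -0.006] t 26.9 F [ 0.6  0.4 -3.1] grip 0.599 64.2
```

View pics/w12b.png

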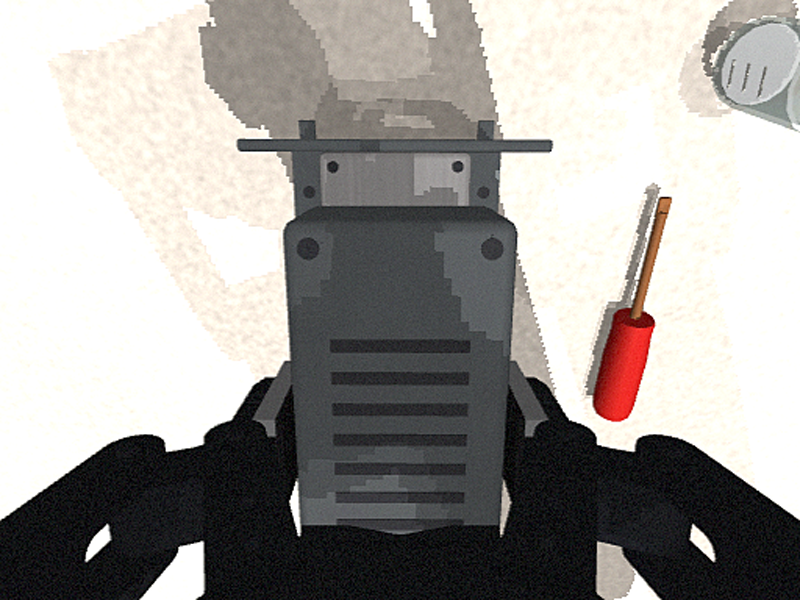

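The filter (284–517) is centred and square in the grip. The amp's screws (333, 458) show it about 2 mm to the left, which matches the deck-frame reading.

Request:
jog_arm:
  targets:
    - [[0.1,-0.07,0.6],[0,0,0],0]
    - [[0.2,-0.07,1.4],[0,0,0],0]
    - [[0.3,-0.07,2.1],[0,0,0],0]
    - [[0.3,-0.07,2.5],[0,0,0],0]
    - [[0.3,-0.07,2.6],[0,0,0],0]
    - [[0.3,-0.07,2.6],[0,0,0],0]
    - [[0.3,-0.07,2.6],[0,0,0],0]

```text
time: 27.82
tool_pos: [0.5827, 0.3674, 0.0935]
tool_rot: [0.003, 0.991, 0.03, -0.13]
contact_force: [0.6, 0.5, -2.7]
gripper_width: 0.599
grasp_force: 64.2
```

```bash
python3 -c "
from h import *
indeck(); deckgo(-56,50,.4)"
```

```text
in deck [-57.7   2.   62.8] F deck [ 1.3  0.5 -2.5] rot [0.08 0.05 0.04]
shift [0.067 0.064 0.512] turn [-0.009  0.006  0.006] t 27.8 F [ 0.6  0.5 -2.7] grip 0.599 64.2
```

Request:
jog_arm:
  targets:
    - [[0.05,0.05,0.2],[0,0,0],0]
    - [[0.05,0.05,0.35],[0,0,0],0]
    - [[0.05,0.05,0.42],[0,0,0],0]
    - [[0.05,0.05,0.42],[0,0,0],0]
    - [[0.05,0.05,0.42],[0,0,0],0]

```text
time: 28.45
tool_pos: [0.5806, 0.3658, 0.0821]
tool_rot: [0.003, 0.991, 0.03, -0.131]
contact_force: [0.9, 0.2, -3.1]
gripper_width: 0.597
grasp_force: 64.2
```

```bash
python3 -c "
from h import *
indeck(); deckgo(-55,50,.4)"
```

```text
in deck [-56.8   0.5  51.2] F deck [ 1.6  0.2 -2.8] rot [0.04 0.14 0.03]
shift [0.071 0.005 0.048] turn [-0.005  0.017  0.004] t 28.4 F [ 0.9  0.2 -3.1] grip 0.597 64.2
```

Request:
jog_arm:
  targets:
    - [[0.05,0,0],[0,0,0],0]
    - [[0.1,0,0.02],[0,0,0],0]
    - [[0.1,0,0.05],[0,0,0],0]
    - [[0.1,0,0.07],[0,0,0],0]
    - [[0.1,0,0.07],[0,0,0],0]

```text
time: 29.08
tool_pos: [0.5829, 0.3659, 0.0802]
tool_rot: [0.003, 0.991, 0.03, -0.13]
contact_force: [-0.7, -0.0, -0.2]
gripper_width: 0.597
grasp_force: 64.6
```

```bash
python3 -c "
from h import *
indeck()"
```

```text
in deck [-54.1   0.5  50. ] F deck [-0.6  0.  -0.4] rot [0.05 0.1  0.03]
```

Request:
jog_arm:
  targets:
    - [[0.03,0,0.01],[0,0,0],0]
    - [[0.06,0,0.01],[0,0,0],0]
    - [[0.09,0,0.01],[0,0,0],0]
    - [[0.09,0,0.01],[0,0,0],0]

```text
time: 29.58
tool_pos: [0.5848, 0.3664, 0.0796]
tool_rot: [0.003, 0.991, 0.03, -0.131]
contact_force: [-2.3, -0.5, 5.3]
gripper_width: 0.597
grasp_force: 65.1
```

```bash
python3 -c "
from h import *
indeck()"
```

```text
in deck [-52.1   0.8  49.9] F deck [-3.7 -0.3  4.5] rot [0.07 0.13 0.05]
```

Request:
jog_arm:
  targets:
    - [[0.03,0.015,0],[0,0,0],0]
    - [[0.06,0.015,0],[0,0,0],0]
    - [[0.09,0.015,0],[0,0,0],0]
    - [[0.09,0.015,0],[0,0,0],0]

```text
time: 30.08
tool_pos: [0.5853, 0.3663, 0.0795]
tool_rot: [0.003, 0.991, 0.03, -0.133]
contact_force: [-8.4, -1.0, 8.6]
gripper_width: 0.602
grasp_force: 65.4
```

```bash
python3 -c "
from h import *
indeck()"
```

```text
in deck [-51.6   0.7  50. ] F deck [-10.4  -0.5   6.2] rot [0.06 0.37 0.06]
```

```bash
python3 -c "
from h import *
s,im,d=snap('wrist','w13')
cv2.imwrite('pics/w13b.png',cv2.resize(np.clip(im[20:220,120:400,::-1]*1.5,0,255).astype(np.uint8),(784,560),interpolation=cv2.INTER_CUBIC))"
```

```text
(no output)
```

View pics/w13b.png

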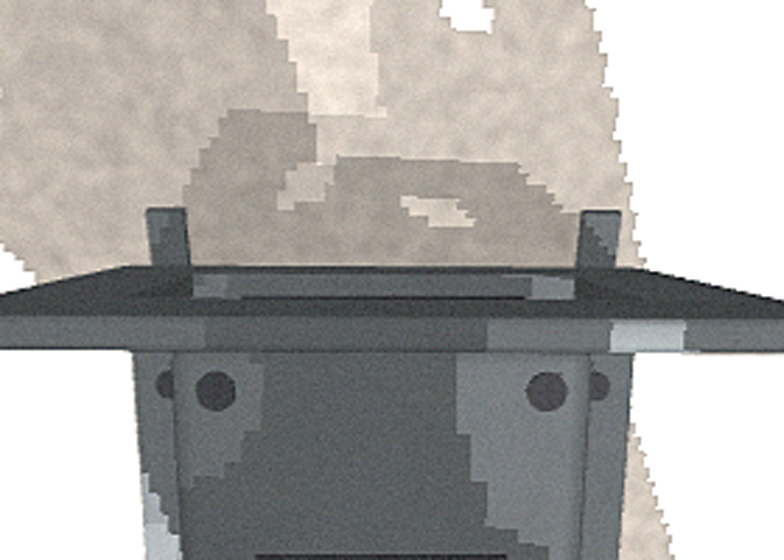

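The filter (174–590, centre 382) is centred on the deck (133–633, centre 383) and square against the backstop. I'll release it.

Request:
jog_arm:
  targets:
    - [[-0.06,0,-0.02],[0,0,0],0]
    - [[-0.06,0,-0.02],[0,0,0],68]
    - [[-0.06,0,-0.02],[0,0,0],80]
    - [[-0.06,0,-0.02],[0,0,0],90]
    - [[-0.06,0,-0.02],[0,0,0],90]
    - [[-0.2,0,-1],[0,0,0],100]
    - [[-0.2,0,-3],[0,0,0],100]
    - [[-0.5,0,-5],[0,0,0],100]

```text
time: 31.12
tool_pos: [0.6073, 0.3666, 0.2027]
tool_rot: [0.004, 0.991, 0.029, -0.131]
contact_force: [0.5, 0.3, 0.0]
gripper_width: 1.001
grasp_force: 0.0
```

Request:
jog_arm:
  targets:
    - [[-2,2,-1],[0,0,0],100]
    - [[-2,2,-1],[0,0,0],100]
    - [[-2,2,-1],[0,0,0],100]
    - [[-2,2,-1],[0,0,0],100]

```text
time: 31.62
tool_pos: [0.5682, 0.3148, 0.2376]
tool_rot: [0.004, 0.991, 0.03, -0.132]
contact_force: [-0.2, -0.2, -0.4]
gripper_width: 1.004
grasp_force: 0.0
```

```bash
python3 -c "
from h import *
s,im,d=snap('wrist','w14')
s2,im2,d2=snap('scene','s14')
a=im[:260,:360,::-1]; b=im2[130:290,120:440,::-1]
a=cv2.resize(np.clip(a*1.3,0,255).astype(np.uint8),(400,290)); b=cv2.resize(np.clip(b*1.3,0,255).astype(np.uint8),(600,300),interpolation=cv2.INTER_CUBIC)
o=np.zeros((600,600,3),np.uint8); o[:290,:400]=a; o[295:595]=b; cv2.imwrite('pics/f14.png',o)"
```

```text
(no output)
```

View pics/f14.png

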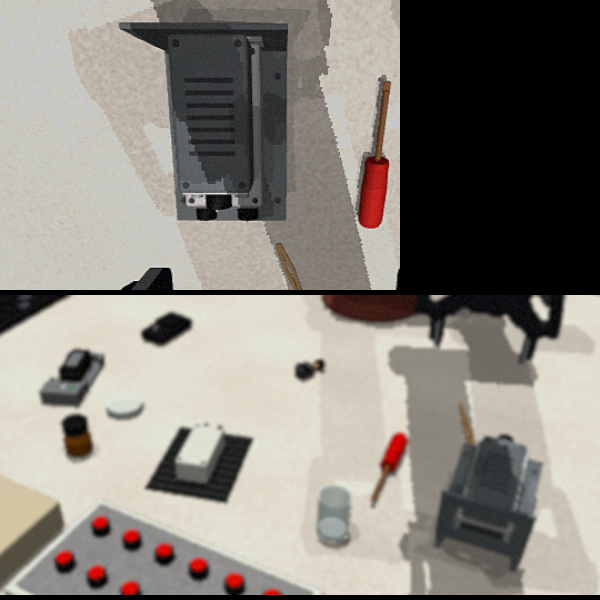

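The final views show the filter on the amp against the backstop with its knob forward, at about (210,115) in the wrist half. In the scene half the isolator is mid-mat (200,450), the pack is in the cradle (75,365), and the beaker and jar are still standing.

```bash
python3 -c "
from plant import *
print(job_done())"
```

```text
the job is handed in; nothing more can be done
None
```

The job is handed in at about 32 s: the pack is in the cradle, the isolator mid-mat, the amp and then the filter centred and square against the backstop with knobs to the front, and the beaker and jar were left alone.

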